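# Fish the measuring cup out of the canister and close it

### The arm

A 6-joint arm with a two-finger parallel gripper is mounted at the origin on a cart in front of the work surface, level with it; the furniture and walls round the work are solid. World frame = base frame: x ahead of the robot, y to its left, z up, the work surface at z = 0. Lengths are in m, angles in rad, forces in N, time in s.
With the tool pointing down it reaches from about 0.35 to 0.85 m from the base axis. Payload 8.1 kg.
Tool frame: the origin (TCP) lies midway between the tips of the shut fingers; the grasp point (between the pads) lies 19 mm behind it; z points along the fingers, y is the direction in which the jaws open and shut (so a half turn about z gives the same grasp; the last joint's range is limited). The gripper opens to 93 mm and grips with 3 to 60 N. Pads are 15 mm wide; open, the fingers measure 128 mm over their backs; the gripper's body (75 mm by 188 mm) begins 65 mm behind the grasp point.
Start: joints at [-1.239, 0.13, 1.488, -0, 1.523, -0.085], TCP at [0.243, -0.549, 0.193] pointing down, gripper open.
Joint ranges: [-2.96, 2.96], [-0.89, 2.26], [0.02, 2.5], [-1.34, 4.48], [0, 2.73], [-2.66, 2.66]. Speed limits (rad/s): [2.39, 2.39, 2.79, 3.14, 3.14, 3.14].

### API

Orientations are given as a rotation vector (axis times angle).
In Python, from plant import robot, optics, ticket gives the robot as it stands.
- The arm moves only by the tool send_rows, never from a script. Its argument "targets" is a list of rows, each a list of 3 entries, a list of its own where there are three numbers: the opening, from -1 (shut) to 1 (fully open), then the shift along the tool's x, y, z in mm, then the turn about the tool's z in rad. A call has 1 to 12 rows; each row shifts and turns the commanded pose from where the row before left it, along the tool's axes as they then stand; what a row does not reach is not made up. A row lasts 1/10 s, in which the tool goes at most 50 mm and 8.59 degrees, less where a joint would pass 70% of its speed; a pose out of reach is approached as far as the arm can. A call with a gripper value outside its range is refused whole. The fingers move at their own pace and stop on an object; "newtons" is the grip in N (left out, the last holds). Time passes only in rows, so rows that do not move let the fingers close. It gives the time, the measured TCP pose, the force and the opening at its end, in the units of the state.
- robot.read_state(): the state, without advancing time (a new reading comes with each control period).
- optics.read_camera(name): name is "scene" or "top" or "wrist"; returns a dict with "color" (400x640x3 uint8, red, green, blue), "K" (3x3 intrinsics, pixels), "position" and "orientation" of the camera in the world. Camera axes: x right, y up, looking along -z (the intrinsics and any distortion apply to the point x, -y, -z); pixel columns grow to the right and rows downward; lengths in m; the calibration is good to about 2 mm. A picture is of the moment at which its call begins. There is no depth.
- ticket.close_job(): hands the job in, once; it reports no verdict.
Trained networks look in the newest picture that a camera, given by its name, has taken for a name from the list of things; names that differ only in an ending like _2 or _b are one class to them, and where a whole thing is asked for, a point or a joint stands for the part that bears it (a point fixed in the world has none). Each returns a list of dicts, best first, with "confidence" (0 to 1); they miss things now and then, are a little off and sometimes report something else, mostly with a low value. They report only what shows in the picture. A call takes as long as a camera call. They do not tell look-alikes from the thing itself.
- optics.cut_out(camera, name): "region" (400x640 bool, what is visible of it) and "point" ([column, row] in pixels, amid what is visible of it).
The state is a dict: "t": time; "q": joint angles; "dq": joint speeds; "joint_torque": joint torques, N m; "tool_pos": TCP position; "orientation": TCP orientation; "force": force on the tool from outside, world axes, zero at the start; "wrist_torque": the same for the moment, N m; "opening": finger opening in m.
Only numpy, scipy, OpenCV 4.12 (cv2) and the standard library are available. Lean on these libraries where they do the work, as an engineer would, in place of code of your own. Each camera call takes 0.05 s, during which the arm holds its last target.

### The job

The steel measuring cup has been left at the bottom of the open canister. Reach in with closed fingers, spread them inside the cup to grip it from within, lift it out and stand it upright on the dark plate; then put the wooden lid properly on the canister. Leave the canister standing where it is, drop nothing, and do not disturb the other things on the worktop.

Things in the scene. Friction and masses are not known exactly. Their poses are not given: they have to be found in the camera images.
- canister: open white ceramic storage canister, round, 82 mm outer diameter, 80 mm tall, bore 72 mm, wall 5 mm, inner floor 6 mm above its foot; loose, about 0.8 kg, stands on the worktop. Origin at the centre of its underside, z up along its axis.
- cup: plain steel measuring cup, no handle, open top, 60 mm outer diameter, 58 mm tall, bore 54 mm, floor 4 mm thick, 0.08 to 0.15 kg. Starts upright on the inner floor of the open canister, rim 16 mm below the canister's; the gap round it (about 6 mm) admits no finger: spread the fingers inside it with 10 to 20 N, close them to let go. Origin at the centre of its underside, z up along its axis.
- lid: round wooden lid for the open canister: flange 82 mm wide, 8 mm thick; below it a plug 62 mm wide, 8 mm deep, its edge bevelled to 52 mm; on top a knob 26 mm in diameter, 16 to 42 mm above the origin. About 0.1 kg. Starts on the worktop, knob up. Origin at the centre of the plug's underside, z up. Properly on, the flange lies on the rim and the origin is 72 mm above the canister's.
- plate: flat dark round plate, 275 mm in diameter, lying alone on the right part of the worktop (not the stack of plates at the back). Loose. Origin at the centre of its underside; its top is about 14 mm above that.
- closed_canister: bystander: a second canister of the same shape whose lid is already on (fixed to it), 114 mm tall over the knob. Origin at the centre of its underside.
- salt_shaker: bystander: grey steel shaker, 68 mm in diameter, 103 mm tall. Origin at the centre of its underside.
- bench_timer: bystander: white kitchen timer lying face up, 79 x 81 x 19 mm. Origin at the centre of its underside.
- date_tape: bystander: roll of pale tape lying flat, 104 mm in diameter, 25 mm tall. Origin at the centre of its underside.
Not all that is in view belongs to the job. What is shaped like the cup but orange or red is not meant.

How it is judged:
On the way, in this order (a step that is already met when the one before it is completed fails the run):
1. the cup is lifted clear of the canister, its underside above the rim (z of cup in the frame of canister above 0.085 m and angle between canister's own z axis and vertical below 0.2 rad and contact force between the fingers and cup above 0.3 N), for 0.1 s.
2. the cup stands upright on the plate, let go (horizontal distance between cup and plate below 0.1 m and z of cup in the frame of plate below 0.022 m and contact force between cup and plate above 0.2 N and angle between cup's own z axis and vertical below 0.12 rad and contact force between the arm and cup below 0.1 N and linear speed of cup below 0.03 m/s), for 0.2 s.
3. the lid is properly on the canister (horizontal distance between lid and canister below 0.008 m and z of lid in the frame of canister between 0.068 and 0.076 m and angle between the z axis of lid and the z axis of canister, either way round below 0.06 rad), for 0.2 s.
At the end, for the whole second after the job is handed in: The cup stands upright (within 0.12 rad) and at rest on the plate, its centre within 100 mm of the plate's centre; the lid lies level on the canister's rim with its plug inside (centre within 8 mm, height within 4 mm); the canister stands upright within 40 mm of where it was (all of step 3 and horizontal distance between cup and plate below 0.1 m and z of cup in the frame of plate below 0.022 m and contact force between cup and plate above 0.2 N and angle between cup's own z axis and vertical below 0.12 rad and angle between canister's own z axis and vertical below 0.05 rad and distance of canister from where it was at the start of the episode below 0.04 m and linear speed of each of cup, lid, canister below 0.02 m/s); the robot touches nothing.
It fails at once if the canister is tipped or lifted off the worktop (angle between canister's own z axis and vertical above 0.3 rad or height (world z) of canister above 0.03 m).
It fails at once if the cup is dropped (falls freely more than about 18 mm) (linear speed of cup above 0.6 m/s and not (contact force between the fingers and cup above 0.1 N) and height (world z) of cup above -0.5 m).
It fails at once if the lid is dropped (falls freely more than about 18 mm) (linear speed of lid above 0.6 m/s and not (contact force between the fingers and lid above 0.1 N) and height (world z) of lid above -0.5 m).
It fails at once if the plate is pushed more than 40 mm (distance of plate from where it was at the start of the episode above 0.04 m).
It fails at once if a bystander is moved more than 20 mm (distance of any of closed_canister, salt_shaker, bench_timer, date_tape from where it was at the start of the episode above 0.02 m).
It also fails if it takes over 70 s, if anything falls off the work surface, if the arm or the gripper's body presses on something with over 40 N, if the wrist force passes 120 N, or if a joint passes its speed limit or range.

## Working session

There is one attempt and no reset: what is moved stays moved. The work goes in short steps, Python scripts to look and compute and a tool call to move; the robot and the scene stay as the last step left them, time stands still between calls to the robot, and variables do not carry over. Pictures are saved under pics/ and viewed, and the job is handed in when it is done.

Besides the shell and the picture viewer there is one more tool, called after ">>>" as name(argument=value, ...) on one line, values as JSON. send_rows: Moves the arm, as the interface text tells. Its arguments: {"type":"object","properties":{"targets":{"type":"array","items":{"type":"array"}},"newtons":{"type":"number"}},"required":["targets"]}

```bash
mkdir -p pics
cat > h.py <<'E'
import numpy as np, cv2
from scipy.spatial.transform import Rotation as R
from plant import robot, optics, ticket
def shot(cam,fn):
    d=optics.read_camera(cam); cv2.imwrite('pics/'+fn,d['color'][:,:,::-1]); return d
def Rm(d):
    o=np.array(d['orientation'],float)
    return R.from_rotvec(o).as_matrix() if o.size==3 else (o if o.shape==(3,3) else R.from_quat(o).as_matrix())
def proj(d,P):
    p=(np.atleast_2d(P)-d['position'])@Rm(d); p=p*[1,-1,-1]
    u=p@np.array(d['K']).T; return u[:,:2]/u[:,2:]
def ray(d,uv,z):
    v=np.linalg.inv(d['K'])@[uv[0],uv[1],1]; v=Rm(d)@(v*[1,-1,-1]); p=np.array(d['position'])
    return p+v*(z-p[2])/v[2]
E
python3 - <<'E'
from h import *
for c in ['scene','top','wrist']:
    d=shot(c,c+'0.png'); print(c,{k:v for k,v in d.items() if k!='color'})
    for n in ['canister','cup','lid','plate','closed_canister','salt_shaker','bench_timer','date_tape']:
        for r in optics.cut_out(c,n)[:3]:
            ys,xs=np.where(r['region']); print(n,round(r['confidence'],2),np.round(r['point']),xs.min(),xs.max(),ys.min(),ys.max())
s=robot.read_state();print(s)
E
```

```text
scene {'K': array([[500.40924784,   0.        , 323.3086649 ],
       [  0.        , 500.40924784, 201.95440155],
       [  0.        ,   0.        ,   1.        ]]), 'position': array([-0.11279556, -1.15837131,  1.07926018]), 'orientation': array([ 0.8906244 , -0.23197205, -0.50445711])}
lid 0.42 [287. 208.] 281 293 201 209
plate 0.85 [384. 289.] 329 424 254 326
plate 0.37 [390. 223.] 380 403 207 241
salt_shaker 0.62 [392. 222.] 380 401 207 241
bench_timer 0.72 [256. 200.] 245 266 194 209
bench_timer 0.2 [391. 222.] 380 402 207 241
date_tape 0.63 [274. 220.] 262 292 212 236
top {'K': array([[517.15206898,   0.        , 322.95271557],
       [  0.        , 517.15206898, 195.46210129],
       [  0.        ,   0.        ,   1.        ]]), 'position': array([ 0.33374326, -0.00364115,  1.39965817]), 'orientation': array([ 0.08927315, -0.12165881, -1.54621968])}
canister 0.8 [223. 186.] 200 235 175 209
canister 0.65 [248. 244.] 234 263 234 261
cup 0.91 [171. 214.] 159 186 202 225
cup 0.88 [208. 236.] 195 220 224 246
cup 0.79 [216. 192.] 204 229 181 204
lid 0.77 [281. 210.] 265 294 196 224
[... 611 characters left out ...]
87.   6.] 215 353 0 21
{'t': 1.35, 'q': array([-1.23939688e+00,  1.30379945e-01,  1.48820880e+00, -1.33159749e-05,
        1.52298987e+00, -8.54074626e-02]), 'dq': array([ 4.52365235e-04,  8.98924474e-05,  2.04275224e-04,  3.26425958e-04,
        6.05522665e-04, -1.80311327e-03]), 'joint_torque': array([-5.78750114e-04, -5.59756887e+01, -4.92051172e+01,  7.67756696e-02,
        2.27240921e-02, -1.08589055e-05]), 'tool_pos': array([ 0.24291903, -0.54863236,  0.19264237]), 'orientation': array([ 3.07360096e+00,  6.49987513e-01, -1.80300730e-05]), 'force': array([ 0.11884699, -0.34250728,  0.57366809]), 'wrist_torque': array([0.0045531 , 0.00686073, 0.02448113]), 'opening': 0.09311104107320028}
```

View pics/scene0.png

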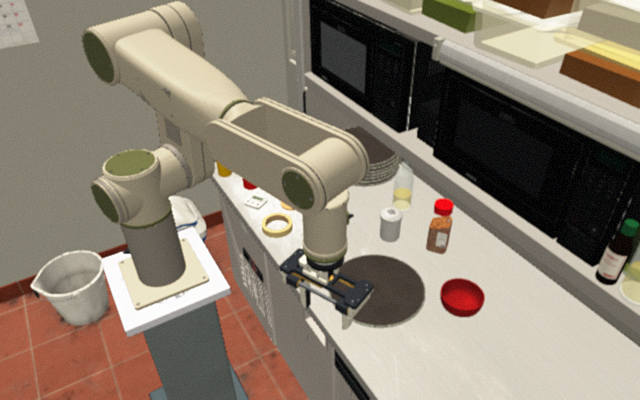

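View pics/top0.png

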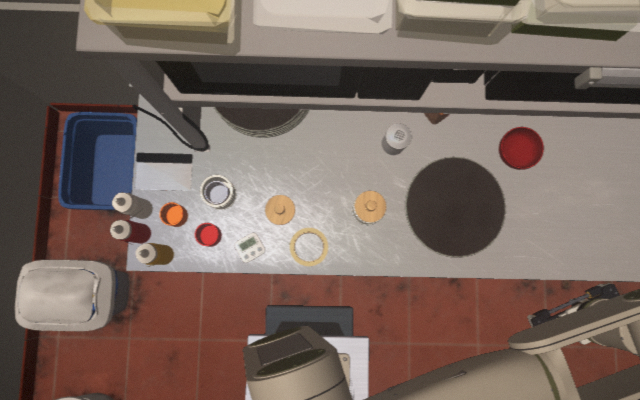

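```bash
python3 -c "
import cv2
a=cv2.imread('pics/top0.png')[110:280,150:420];cv2.imwrite('pics/top0c.png',cv2.resize(a,None,fx=2.9,fy=2.9,interpolation=cv2.INTER_CUBIC))"
```

```text
(no output)
```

View pics/top0c.png

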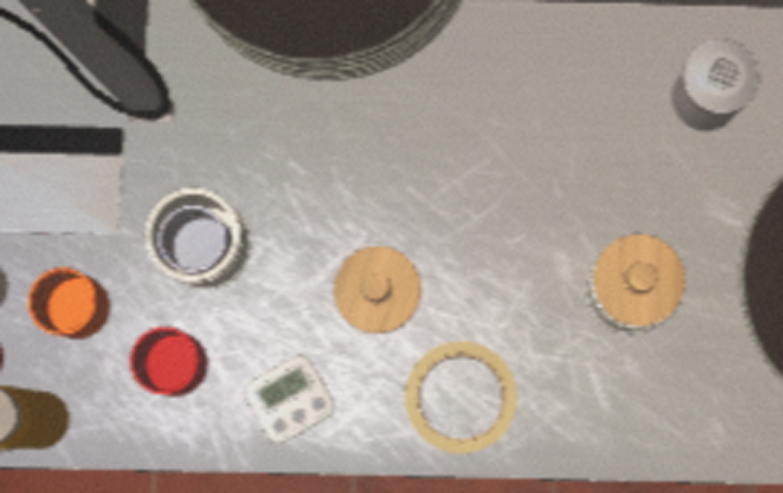

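Run:
```python
from h import *
d=optics.read_camera('top')
for n,uv,z in [('can',(217.4,191.5),.08),('cup',(216.5,192.5),.064),('lid',(279.9,209.8),.016),('knob',(280,209),.042),('plate',(456,206.5),.014),('cc',(370.5,206.5),.088),('salt',(398,136),.1),('timer',(249,247.5),.019),('tape',(309,247),.025),('red',(208,234),.058)]:
    print(n,np.round(ray(d,uv,z),4), np.hypot(*ray(d,uv,z)[:2]).round(3))
print(Rm(d)); c=ray(d,(217.4,191.5),.08); print(proj(d,c+np.array([[.041,0,0],[-.041,0,0],[0,.041,0],[0,-.041,0]])))
print(R.from_rotvec(robot.read_state()['orientation']).as_matrix())
```

```text
can [0.5168 0.242  0.08  ] 0.571
cup [0.5163 0.2472 0.064 ] 0.572
lid [0.48   0.0844 0.016 ] 0.487
knob [0.4794 0.0826 0.042 ] 0.486
plate [ 0.5001 -0.3919  0.014 ] 0.635
cc [ 0.4862 -0.1512  0.088 ] 0.509
salt [ 0.6698 -0.2196  0.1   ] 0.705
timer [0.3774 0.1628 0.019 ] 0.411
tape [0.3819 0.0039 0.025 ] 0.382
red [0.4086 0.2649 0.058 ] 0.487
[[ 0.0204751   0.99070148 -0.13450406]
 [-0.99954626  0.02325665  0.01914139]
 [ 0.02209152  0.13405111  0.99072815]]
[[218.16244151 175.75621784]
 [216.63119668 207.37514821]
 [201.3611668  191.12593005]
 [233.41987836 191.87362787]]
[[ 9.14384555e-01  4.04846741e-01 -3.43699671e-05]
 [ 4.04846741e-01 -9.14384556e-01 -2.86117443e-06]
 [-3.25857043e-05 -1.12983555e-05 -9.99999999e-01]]
```

View pics/wrist0.png

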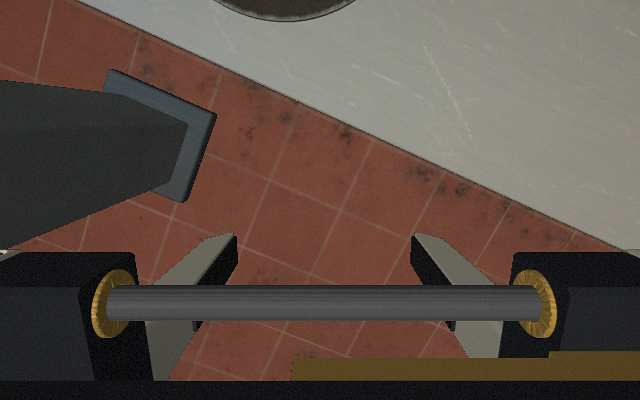

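>>> send_rows(targets=[[-1,[10,-10,-15],0],[-1,[33,-36,-5],0],[-1,[33,-36,-5],0],[-1,[33,-36,-5],0],[-1,[33,-36,-5],0],[-1,[33,-36,-5],0],[-1,[33,-36,-5],0],[-1,[33,-36,-5],0],[-1,[33,-36,-5],0],[-1,[33,-36,0],0],[-1,[33,-36,0],0],[-1,[33,-36,0],0]], newtons=15)

```text
t: 2.6
tool_pos: [0.42, -0.0244, 0.2481]
orientation: [3.073, 0.65, 0.002]
force: [1.5, -1.3, -1.5]
opening: 0.0024
```

```bash
cat >> h.py <<'E'
def to(x,y,z):
    s=robot.read_state(); M=R.from_rotvec(s['orientation']).as_matrix()
    print('t',s['t'],'tcp',np.round(s['tool_pos'],4),'delta mm',np.round(M.T@(np.array([x,y,z])-s['tool_pos'])*1000,1),'F',np.round(s['force'],1),'op',round(s['opening'],4),'yaw',np.arctan2(M[1,0],M[0,0]).round(3),'tilt',np.round(M[:,2],4),'q',np.round(s['q'],2))
E
python3 -c "
from h import *
to(.517,.243,.25)"
```

```text
t 2.6 tcp [ 0.42   -0.0244  0.2481] delta mm [ 196.9 -205.3   -1.8] F [ 1.5 -1.3 -1.5] op 0.0024 yaw 0.417 tilt [ 1.5e-03 -3.0e-04 -1.0e+00] q [-0.18 -0.39  1.86 -0.    1.67  0.97]
```

>>> send_rows(targets=[[-1,[23,-40,0],0],[-1,[23,-40,0],0],[-1,[23,-40,0],0],[-1,[20,-35,0],0],[-1,[15,-25,0],0],[-1,[5,-8,0],0],[-1,[0,0,0],0],[-1,[0,0,0],0]])

```text
t: 3.4
tool_pos: [0.4432, 0.1887, 0.2476]
orientation: [3.073, 0.65, -0.0]
force: [0.4, 0.0, -0.3]
opening: 0.0005
```

```bash
python3 -c "
from h import *
to(.517,.243,.25)
d=shot('wrist','w1.png')
to(.517,.243,.25)
print(d['position'],Rm(d)); print(proj(d,[[.517,.243,.08],[.48,.084,.016]]))
for n in ['canister','cup','lid']:
    for r in optics.cut_out('wrist',n)[:3]:
        ys,xs=np.where(r['region']); print(n,round(r['confidence'],2),np.round(r['point']),xs.min(),xs.max(),ys.min(),ys.max())
"
```

```text
t 3.4 tcp [0.4432 0.1887 0.2476] delta mm [ 89.5 -19.8  -2.4] F [ 0.4  0.  -0.3] op 0.0005 yaw 0.417 tilt [-1.e-04 -6.e-04 -1.e+00] q [ 0.3  -0.21  1.72 -0.    1.63  1.45]
t 3.45 tcp [0.4433 0.1884 0.2477] delta mm [ 89.5 -20.1  -2.4] F [-0.7 -0.4 -0.9] op 0.0009 yaw 0.416 tilt [-0.e+00 -5.e-04 -1.e+00] q [ 0.3  -0.21  1.72 -0.    1.63  1.45]
[0.50535911 0.2159933  0.43858539] [[ 4.05185190e-01  8.86221846e-01  2.24579167e-01]
 [-9.14234615e-01  3.92722589e-01  9.97197924e-02]
 [ 1.76546526e-04 -2.45723031e-01  9.69340065e-01]]
[[304.21821073  97.02368448]
 [408.82408988 179.65909349]]
canister 0.77 [318.  78.] 264 343 51 133
canister 0.62 [298.  94.] 273 328 65 123
canister 0.55 [327. 215.] 296 349 198 237
cup 0.93 [253. 170.] 223 279 147 201
cup 0.7 [301.  95.] 273 328 65 123
cup 0.7 [191. 102.] 159 226 74 129
lid 0.83 [410. 177.] 377 439 147 206
```

View pics/w1.png

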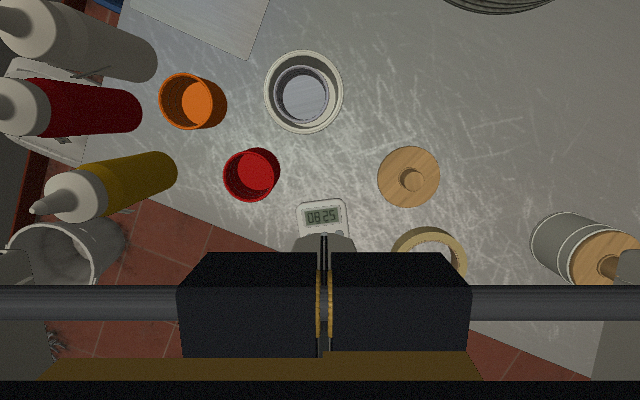

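```bash
cat >> h.py <<'E'
from scipy.optimize import least_squares
def circ(x,y,z,r):
    a=np.linspace(0,2*np.pi,180,endpoint=False); return np.c_[x+r*np.cos(a),y+r*np.sin(a),np.full(180,z)]
def fit(d,bbox,z,r,x0):
    # bbox of mask vs projected bbox
    def f(p):
        q=proj(d,circ(p[0],p[1],z,r)); return [q[:,0].min()-bbox[0],q[:,0].max()-bbox[1]-1,q[:,1].min()-bbox[2],q[:,1].max()-bbox[3]-1]
    s=least_squares(f,x0); return np.round(s.x,4),np.round(s.fun,1)
E
python3 -c "
from h import *
d=optics.read_camera('wrist')
print('can',fit(d,(264,343,51,133),.08,.041,[.517,.243]))
print('cup',fit(d,(273,328,65,123),.064,.030,[.517,.243]))
print('lid',fit(d,(377,439,147,206),.016,.041,[.48,.084]))
i=d['color'][:,:,::-1].copy()
e=fit(d,(264,343,51,133),.08,.041,[.517,.243])[0]
for r,z in((.041,.08),(.036,.08),(.03,.064),(.027,.010)):
  cv2.polylines(i,[np.int32(np.round(proj(d,circ(*e,z,r))*16))],True,(0,0,255),1,0,4)
e=fit(d,(377,439,147,206),.016,.041,[.48,.084])[0]
for r,z in((.041,.016),(.013,.042)):
  cv2.polylines(i,[np.int32(np.round(proj(d,circ(*e,z,r))*16))],True,(0,0,255),1,0,4)
cv2.imwrite('pics/w1f.png',cv2.resize(i[40:220,240:450],None,fx=3.3,fy=3.3))
"
```

```text
can (array([0.5203, 0.2442]), array([ 0.3, -0.3, -0.2,  0.2]))
cup (array([0.5184, 0.2479]), array([ 0.2, -0.2,  0.3, -0.4]))
lid (array([0.4821, 0.0853]), array([-0.3,  0.3, -1.3,  1.4]))
```

View pics/w1f.png

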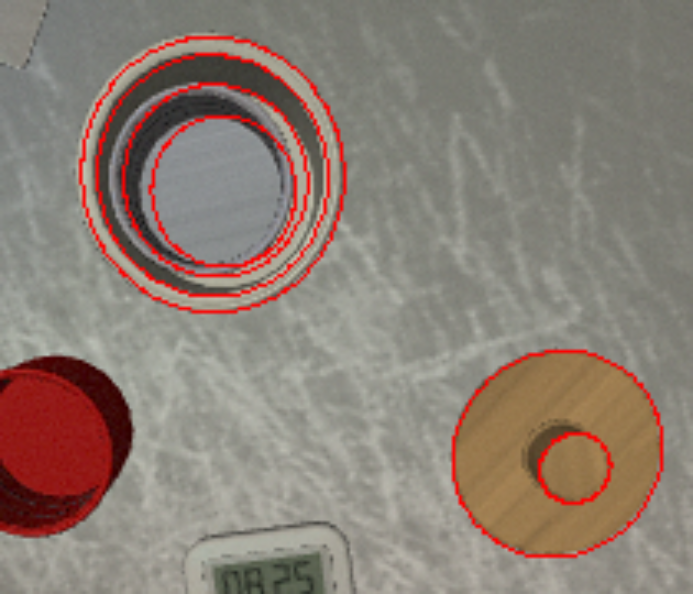

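```bash
python3 -c "
from h import *
to(.5178,.2476,.13)"
```

```text
t 3.65 tcp [0.4434 0.1886 0.2478] delta mm [ 91.8 -24.  117.8] F [-1.1 -0.8  0.7] op 0.0008 yaw 0.415 tilt [ 4.e-04  0.e+00 -1.e+00] q [ 0.3  -0.21  1.72 -0.    1.63  1.45]
```

>>> send_rows(targets=[[-1,[30,-8,15],0],[-1,[35,-9,25],0],[-1,[20,-5,30],0],[-1,[6.5,-2,30],0],[-1,[0,0,18],0],[-1,[0,0,0],0],[-1,[0,0,0],0],[-1,[0,0,0],0]])

```text
t: 4.45
tool_pos: [0.5182, 0.2487, 0.1317]
orientation: [-3.073, -0.649, -0.004]
force: [0.7, 0.2, 0.4]
opening: 0.0007
```

```bash
python3 -c "
from h import *
to(.5178,.2476,.028)
d=shot('wrist','w2.png');d=shot('top','t2.png');cv2.imwrite('pics/t2c.png',cv2.resize(d['color'][110:280,130:360,::-1],None,fx=3,fy=3))
to(.5178,.2476,.028)"
```

```text
t 4.45 tcp [0.5182 0.2487 0.1317] delta mm [ -1.1   0.8 103.7] F [0.7 0.2 0.4] op 0.0007 yaw 0.416 tilt [ 0.0027  0.001  -1.    ] q [0.36 0.1  1.64 0.   1.41 1.51]
t 4.55 tcp [0.5182 0.2488 0.1317] delta mm [ -1.2   0.9 103.7] F [-0.3  0.4 -0.3] op 0.0003 yaw 0.416 tilt [ 0.003   0.0011 -1.    ] q [0.36 0.1  1.64 0.   1.41 1.51]
```

View pics/w2.png

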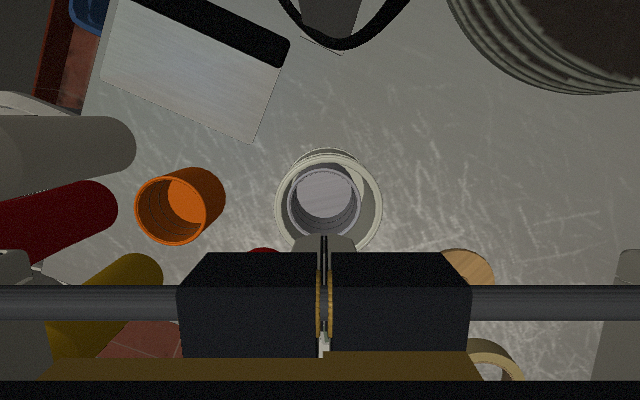

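View pics/t2c.png

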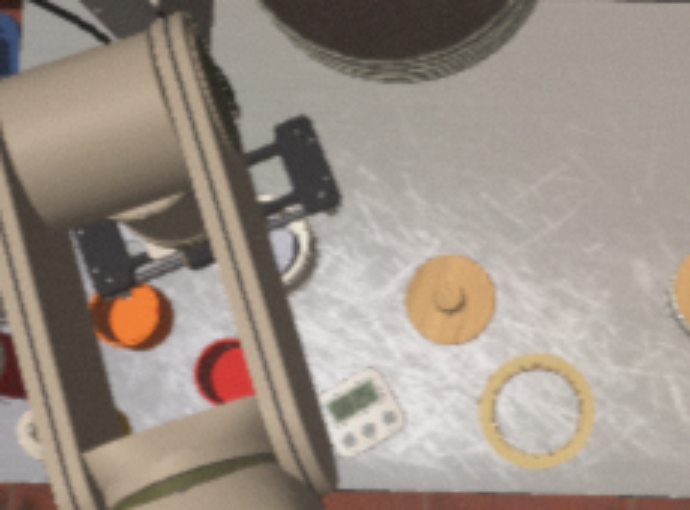

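```bash
python3 -c "
from h import *
d=optics.read_camera('wrist')
for p in [(130,150),(110,210),(155,265)]: print(ray(d,p,0.0).round(3))
i=d['color'][:,:,::-1].copy()
for r,z in((.03,.064),(.027,.010)):
  cv2.polylines(i,[np.int32(np.round(proj(d,circ(.5178,.2478,z,r))*16))],True,(0,0,255),1,0,4)
cv2.polylines(i,[np.int32(np.round(proj(d,circ(.519,.2435,.08,.041))*16))],True,(0,255,0),1,0,4)
cv2.imwrite('pics/w2f.png',cv2.resize(i[130:280,240:420],None,fx=4,fy=4))
to(.5178,.2478,.028)
"
```

```text
[0.478 0.436 0.   ]
[0.411 0.437 0.   ]
[0.372 0.378 0.   ]
t 4.6 tcp [0.5181 0.2488 0.1314] delta mm [ -1.    0.8 103.4] F [-0.2 -0.1  0. ] op 0.0004 yaw 0.417 tilt [ 0.0026  0.001  -1.    ] q [ 0.36  0.1   1.64 -0.    1.4   1.51]
```

View pics/w2f.png

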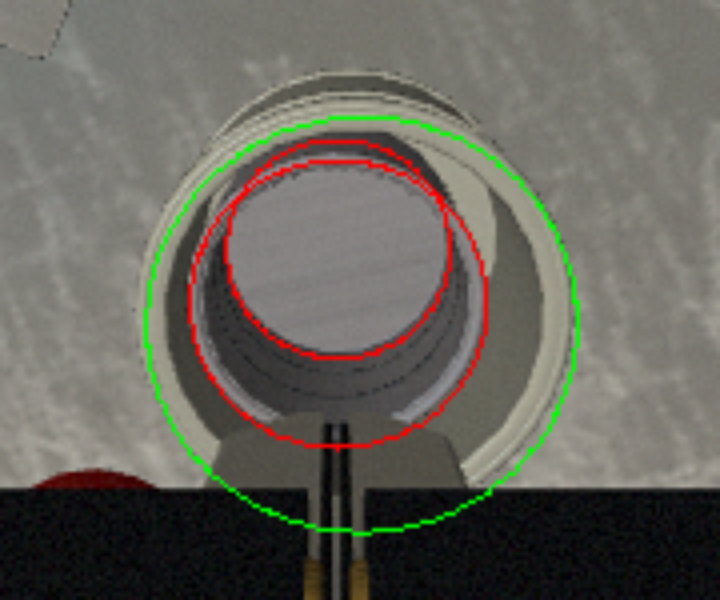

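>>> send_rows(targets=[[-1,[0,0,20],0],[-1,[0,0,20],0],[-1,[0,0,15],0],[-1,[0,0,12],0],[-1,[0,0,12],0],[-1,[0,0,0],0]], newtons=15)

```text
t: 5.2
tool_pos: [0.5159, 0.2482, 0.0487]
orientation: [3.073, 0.65, -0.004]
force: [0.2, -1.8, -0.7]
opening: 0.0004
```

```bash
python3 -c "
from h import *
to(.5178,.2478,.028)
"
```

```text
t 5.2 tcp [0.5159 0.2482 0.0487] delta mm [ 1.6  1.1 20.7] F [ 0.2 -1.8 -0.7] op 0.0004 yaw 0.417 tilt [-0.0027 -0.001  -1.    ] q [0.36 0.17 1.71 0.   1.26 1.51]
```

>>> send_rows(targets=[[-1,[1,0,10],0],[-1,[1,0,10],0],[-1,[0,0,0],0],[-1,[0,0,0],0],[-0.3,[0,0,0],0],[0,[0,0,0],0],[0,[0,0,0],0],[0,[0,0,0],0],[0,[0,0,0],0]], newtons=15)

```text
t: 6.1
tool_pos: [0.5194, 0.2494, 0.0314]
orientation: [3.073, 0.65, 0.001]
force: [-2.5, -0.9, 7.5]
opening: 0.0304
```

```bash
python3 -c "
from h import *
to(.5178,.2478,.028)
shot('wrist','w3.png')
"
```

```text
t 6.1 tcp [0.5194 0.2494 0.0314] delta mm [-2.1  0.8  3.4] F [-2.5 -0.9  7.5] op 0.0304 yaw 0.417 tilt [ 8.e-04 -0.e+00 -1.e+00] q [ 0.36  0.2   1.71 -0.    1.23  1.51]
```

View pics/w3.png

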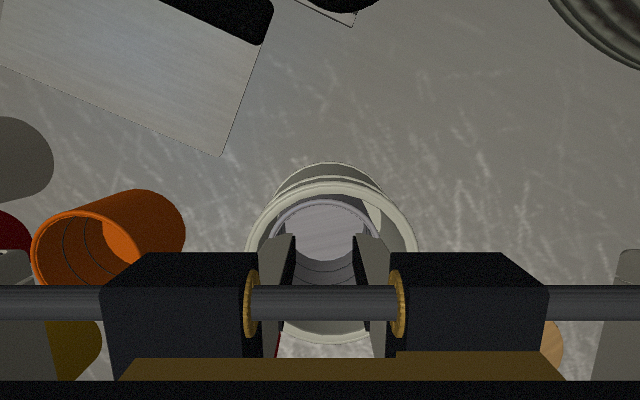

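>>> send_rows(targets=[[0,[0,0,-5],0],[0,[0,0,-8],0],[0,[0,0,-10],0],[0,[0,0,0],0]])

```text
t: 6.55
tool_pos: [0.5193, 0.2498, 0.0547]
orientation: [-3.073, -0.65, -0.002]
force: [1.7, -0.6, -8.5]
opening: 0.0402
```

```bash
python3 -c "
from h import *
to(.519,.249,.15)
shot('wrist','w4.png')
"
```

```text
t 6.55 tcp [0.5193 0.2498 0.0547] delta mm [ -0.5   0.6 -95.3] F [ 1.7 -0.6 -8.5] op 0.0402 yaw 0.417 tilt [ 9.e-04  7.e-04 -1.e+00] q [0.36 0.17 1.7  0.   1.27 1.51]
```

View pics/w4.png

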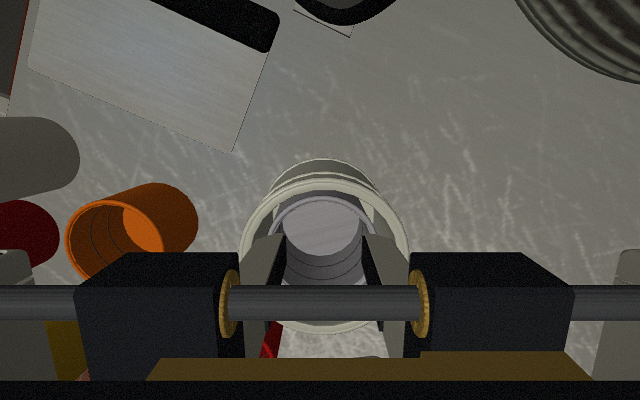

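```bash
python3 -c "
from h import *
a=cv2.imread('pics/w3.png')[150:350,230:430];b=cv2.imread('pics/w4.png')[150:350,230:430]
cv2.imwrite('pics/w34.png',cv2.resize(np.hstack([a,b]),None,fx=2,fy=2,interpolation=cv2.INTER_CUBIC))
to(0.5,.2,.1)
d=shot('scene','s4.png')
"
```

```text
t 6.6 tcp [0.5192 0.2497 0.0541] delta mm [-37.6  37.7 -46. ] F [-0.5  0.3 -9.5] op 0.0404 yaw 0.417 tilt [ 6.e-04  5.e-04 -1.e+00] q [0.36 0.17 1.7  0.   1.27 1.51]
```

View pics/w34.png

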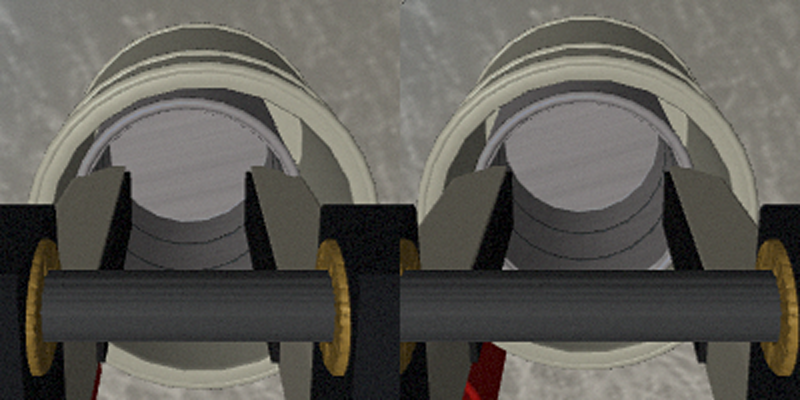

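>>> send_rows(targets=[[0,[0,0,5],0],[0,[0,0,6],0],[0,[0,0,6],0],[0,[0,0,5],0],[0,[0,0,0],0],[0,[0,0,0],0]])

```text
t: 7.25
tool_pos: [0.5206, 0.2507, 0.0367]
orientation: [-3.072, -0.651, -0.006]
force: [-16.6, -3.9, 31.0]
opening: 0.0404
```

```bash
python3 -c "
from h import *
to(.519,.249,.0314)
shot('wrist','w5.png')
a=cv2.imread('pics/w3.png')[150:350,230:430];b=cv2.imread('pics/w5.png')[150:350,230:430]
cv2.imwrite('pics/w35.png',cv2.resize(np.hstack([a,b]),None,fx=2,fy=2,interpolation=cv2.INTER_CUBIC))
"
```

```text
t 7.25 tcp [0.5206 0.2507 0.0367] delta mm [-2.2  0.9  5.3] F [-16.6  -3.9  31. ] op 0.0404 yaw 0.417 tilt [ 0.0033  0.0017 -1.    ] q [0.36 0.2  1.71 0.   1.23 1.51]
```

View pics/w35.png

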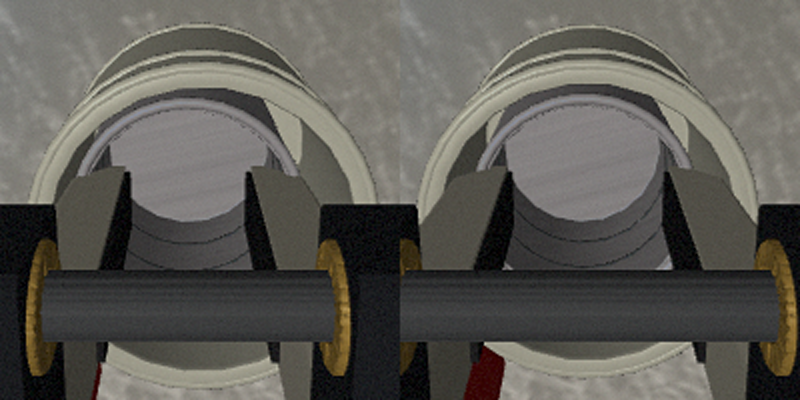

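>>> send_rows(targets=[[0,[0,0,-5],0],[-0.3,[0,0,0],0],[-0.6,[0,0,0],0],[-1,[0,0,0],0],[-1,[0,0,0],0],[-1,[0,0,0],0],[-1,[0,0,0],0]])

```text
t: 8.0
tool_pos: [0.5189, 0.2493, 0.0364]
orientation: [3.074, 0.65, -0.001]
force: [-1.3, -0.1, -0.5]
opening: 0.0036
```

```bash
python3 -c "
from h import *
to(.519,.249,.048)
"
```

```text
t 8.0 tcp [0.5189 0.2493 0.0364] delta mm [ -0.    0.4 -11.6] F [-1.3 -0.1 -0.5] op 0.0036 yaw 0.417 tilt [-3.e-04 -2.e-04 -1.e+00] q [ 0.36  0.19  1.71 -0.    1.24  1.51]
```

>>> send_rows(targets=[[-1,[0,0,-12],0],[-1,[0,0,-25],0],[-1,[0,0,-25],0],[-1,[0,0,-12],0],[-1,[0,0,0],0],[-1,[0,0,0],0]])

```text
t: 8.6
tool_pos: [0.5188, 0.2494, 0.1103]
orientation: [-3.074, -0.65, 0.0]
force: [0.2, -0.6, 0.2]
opening: 0.0007
```

```bash
python3 -c "
from h import *
to(.519,.249,.048)
s=robot.read_state();M=R.from_rotvec(s['orientation']).as_matrix();p=s['tool_pos']
d=shot('wrist','w6.png')
i=cv2.resize(d['color'][:,:,::-1],None,fx=4,fy=4,interpolation=cv2.INTER_CUBIC)
for h in (0,10,20,30,40,50,60):
  q=[]
  for y in (-17.5,-12,-7,0,7,12,17.5):
    u=proj(d,p+M@(np.array([7.5,y,-h])/1000))[0]
    q.append(u); cv2.circle(i,tuple(np.int32(u*4+2)),3,(0,0,255) if h%20==0 else (0,255,0),-1)
cv2.imwrite('pics/w6f.png',i[760:1160,900:1700])
cv2.imwrite('pics/w6g.png',cv2.resize(d['color'][130:280,220:440,::-1],None,fx=3.5,fy=3.5,interpolation=cv2.INTER_CUBIC))
"
```

```text
t 8.6 tcp [0.5188 0.2494 0.1103] delta mm [ 0.   0.4 62.3] F [ 0.2 -0.6  0.2] op 0.0007 yaw 0.417 tilt [-1.e-04 -0.e+00 -1.e+00] q [0.36 0.12 1.65 0.   1.37 1.51]
```

View pics/w6f.png

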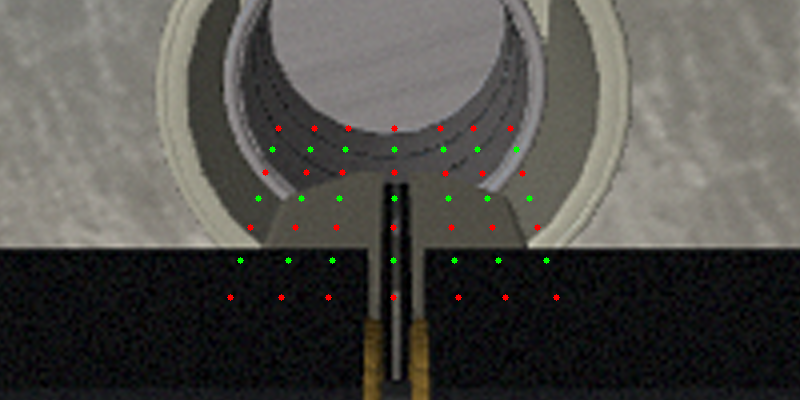

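View pics/w6g.png

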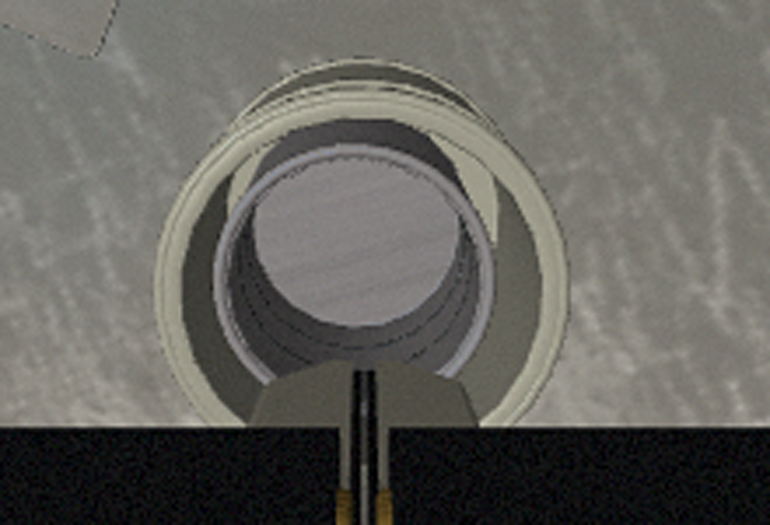

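```bash
python3 -c "
from h import *
d=optics.read_camera('wrist');i=d['color'][:,:,::-1].copy()
def f3(z,r,l,rt,t):
  def f(p):
    q=proj(d,circ(p[0],p[1],z,r)); return [q[:,0].min()-l,q[:,0].max()-rt,q[:,1].min()-t]
  s=least_squares(f,[.519,.246]); return s.x,s.fun
a=f3(.064,.03,280.9,361.4,171.3);b=f3(.08,.041,264.3,382.3,155.5)
print(a,b)
for e,z,r in((a[0],.064,.03),(b[0],.08,.041),(b[0],.08,.036),(b[0],0,.041)):
  cv2.polylines(i,[np.int32(np.round(proj(d,circ(*e,z,r))*16))],True,(0,0,255),1,0,4)
cv2.imwrite('pics/w7.png',cv2.resize(i[130:280,220:440],None,fx=3.5,fy=3.5))
to(*a[0],.013)
"
```

```text
(array([0.51857125, 0.25099353]), array([-0.20741509,  0.20735249,  0.01224746])) (array([0.52111176, 0.25035631]), array([-0.1784251 ,  0.17834667,  0.01501736]))
t 8.7 tcp [0.5179 0.2491 0.109 ] delta mm [ 1.6 -1.5 96. ] F [ 0.4 -0.1 -0.8] op 0.0003 yaw 0.417 tilt [-2.3e-03 -9.0e-04 -1.0e+00] q [ 0.36  0.12  1.66 -0.    1.37  1.51]
```

View pics/w7.png

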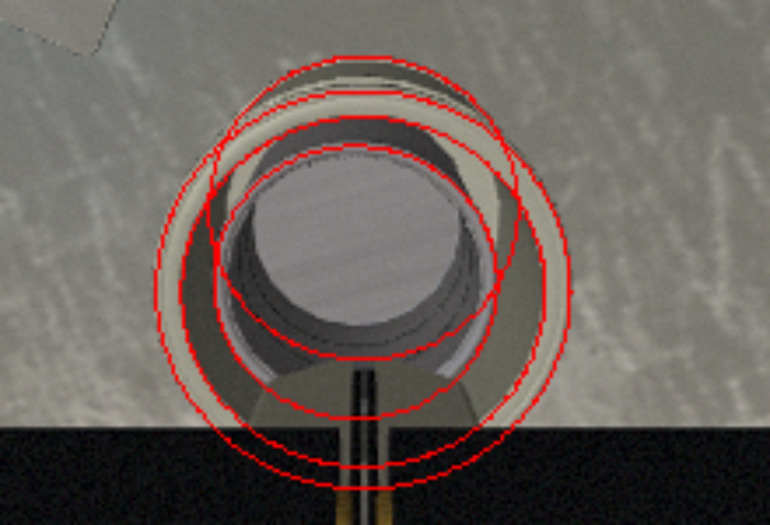

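>>> send_rows(targets=[[-1,[1,-1,20],0],[-1,[0.5,-0.5,25],0],[-1,[0,0,20],0],[-1,[0,0,12],0],[-1,[0,0,6],0],[-1,[0,0,5],0],[-1,[0,0,0],0],[-1,[0,0,0],0]], newtons=12)

```text
t: 9.5
tool_pos: [0.5204, 0.2517, 0.0235]
orientation: [-3.073, -0.65, -0.002]
force: [0.6, -0.1, -0.3]
opening: 0.0005
```

```bash
python3 -c "
from h import *
to(.5186,.251,.013)
"
```

```text
t 9.5 tcp [0.5204 0.2517 0.0235] delta mm [-1.9 -0.1 10.5] F [ 0.6 -0.1 -0.3] op 0.0005 yaw 0.417 tilt [ 1.2e-03  5.0e-04 -1.0e+00] q [0.36 0.21 1.71 0.   1.21 1.52]
```

>>> send_rows(targets=[[-1,[-1,0,5],0],[-1,[0,0,3],0],[-1,[0,0,2],0],[-1,[0,0,0],0],[-1,[0,0,0],0]])

```text
t: 10.0
tool_pos: [0.5188, 0.251, 0.0126]
orientation: [3.074, 0.65, -0.0]
force: [-1.0, -0.7, -0.0]
opening: 0.0005
```

```bash
python3 -c "
from h import *
to(.5186,.251,.013)
shot('wrist','w8.png')
"
```

```text
t 10.0 tcp [0.5188 0.251  0.0126] delta mm [-0.1 -0.1 -0.4] F [-1.  -0.7 -0. ] op 0.0005 yaw 0.417 tilt [-1.e-04 -1.e-04 -1.e+00] q [ 0.36  0.23  1.72 -0.    1.19  1.52]
```

View pics/w8.png

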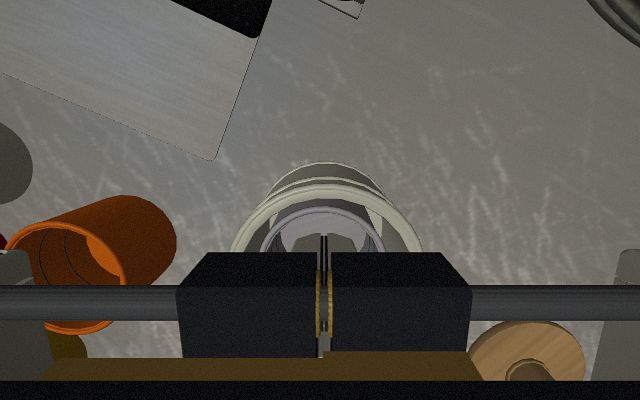

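>>> send_rows(targets=[[-0.7,[0,0,0],0],[-0.4,[0,0,0],0],[-0.3,[0,0,0],0],[-0.3,[0,0,0],0],[-0.3,[0,0,0],0],[-0.3,[0,0,0],0],[-0.3,[0,0,0],0],[-0.3,[0,0,0],0]])

```text
t: 10.85
tool_pos: [0.5188, 0.2511, 0.0127]
orientation: [-3.074, -0.65, -0.0]
force: [-0.3, 0.8, 0.9]
opening: 0.0219
```

```bash
python3 -c "
from h import *
to(.5186,.251,.013)
shot('wrist','w9.png')
"
```

```text
t 10.85 tcp [0.5188 0.2511 0.0127] delta mm [-0.3 -0.  -0.3] F [-0.3  0.8  0.9] op 0.0219 yaw 0.417 tilt [ 1.e-04  1.e-04 -1.e+00] q [0.36 0.23 1.72 0.   1.19 1.52]
```

View pics/w9.png

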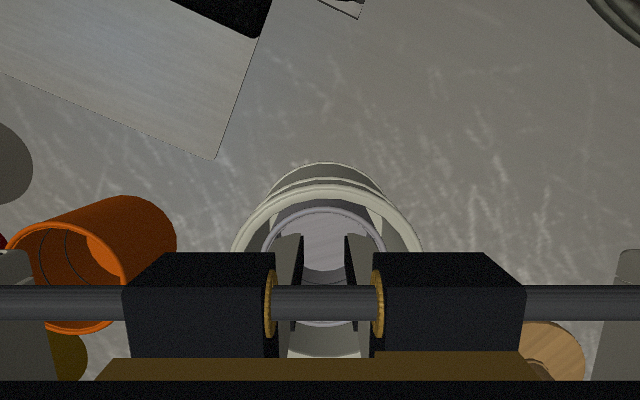

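>>> send_rows(targets=[[-0.3,[0,0,0],0],[-0.3,[0,0,-5],0],[-0.3,[0,0,-7],0],[-0.3,[0,0,0],0],[-0.3,[0,0,0],0]], newtons=15)

```text
t: 11.4
tool_pos: [0.5192, 0.2511, 0.0251]
orientation: [-3.074, -0.65, -0.001]
force: [-0.4, -0.3, -0.4]
opening: 0.0216
```

```bash
python3 -c "
from h import *
to(.5186,.251,.013)
shot('wrist','w10.png')
a=cv2.imread('pics/w9.png')[150:350,230:430];b=cv2.imread('pics/w10.png')[150:350,230:430]
cv2.imwrite('pics/w910.png',cv2.resize(np.hstack([a,b]),None,fx=2,fy=2,interpolation=cv2.INTER_CUBIC))
"
```

```text
t 11.4 tcp [0.5192 0.2511 0.0251] delta mm [-0.6 -0.1 12.1] F [-0.4 -0.3 -0.4] op 0.0216 yaw 0.417 tilt [ 9.e-04  3.e-04 -1.e+00] q [ 0.36  0.21  1.72 -0.    1.21  1.52]
```

View pics/w910.png

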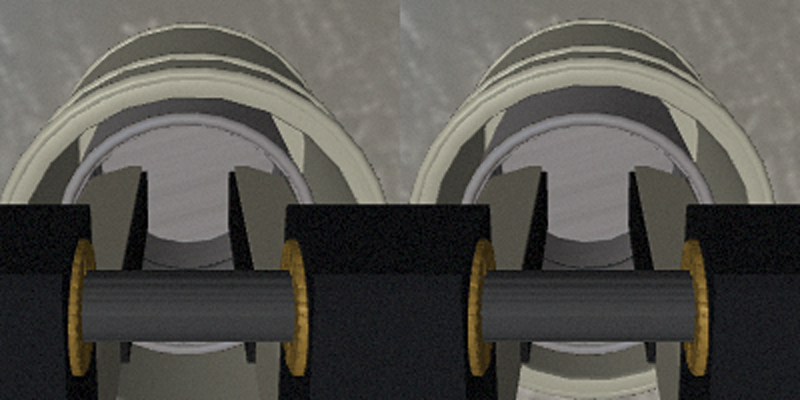

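>>> send_rows(targets=[[-0.3,[0,0,-6],0],[-0.3,[0,0,-10],0],[-0.3,[0,0,-15],0],[-0.3,[0,0,-18],0],[-0.3,[0,0,-20],0],[-0.3,[0,0,-20],0],[-0.3,[0,0,-18],0],[-0.3,[0,0,-12],0],[-0.3,[-3,6,-8],0],[-0.3,[-6,12,-4],0],[-0.3,[-9,18,0],0]])

```text
t: 12.55
tool_pos: [0.5168, 0.2101, 0.1559]
orientation: [3.073, 0.652, 0.0]
force: [-0.5, -0.2, -0.6]
opening: 0.0218
```

```bash
python3 -c "
from h import *
to(.5,-.385,.157)
shot('wrist','w11.png')
"
```

```text
t 12.55 tcp [0.5168 0.2101 0.1559] delta mm [-256.9  537.1   -1.1] F [-0.5 -0.2 -0.6] op 0.0218 yaw 0.418 tilt [ 2.e-04 -0.e+00 -1.e+00] q [ 0.29  0.04  1.65 -0.    1.45  1.45]
```

View pics/w11.png

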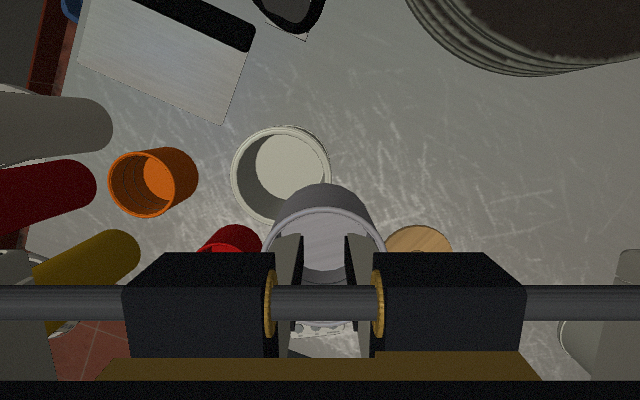

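>>> send_rows(targets=[[-0.3,[-13,27,0],0],[-0.3,[-17,36,0],0],[-0.3,[-17,36,0],0],[-0.3,[-17,36,0],0],[-0.3,[-17,36,0],0],[-0.3,[-17,36,0],0],[-0.3,[-17,36,0],0],[-0.3,[-17,36,0],0],[-0.3,[-17,36,0],0],[-0.3,[-17,36,0],0],[-0.3,[-17,36,0],0],[-0.3,[-17,36,0],0]])

```text
t: 13.8
tool_pos: [0.5038, -0.2589, 0.1548]
orientation: [-3.073, -0.649, 0.002]
force: [0.5, 0.2, 0.5]
opening: 0.0217
```

>>> send_rows(targets=[[-0.3,[-17,36,0],0],[-0.3,[-14,28,0],0],[-0.3,[-10,20,0],0],[-0.3,[-6,10,0],0],[-0.3,[-3,4,0],0],[-0.3,[0,0,0],0],[-0.3,[0,0,0],0],[-0.3,[0,0,0],0]])

```text
t: 14.6
tool_pos: [0.4996, -0.3657, 0.1557]
orientation: [-3.073, -0.652, -0.0]
force: [-0.2, 0.3, 0.5]
opening: 0.0221
```

```bash
python3 -c "
from h import *
to(.5,-.385,.0207)
shot('wrist','w12.png')
d=shot('top','t12.png')
"
```

```text
t 14.6 tcp [ 0.4996 -0.3657  0.1557] delta mm [ -7.5  17.8 135. ] F [-0.2  0.3  0.5] op 0.0221 yaw 0.418 tilt [ 1.e-04  2.e-04 -1.e+00] q [-0.71  0.2   1.48  0.    1.46  0.44]
```

View pics/w12.png

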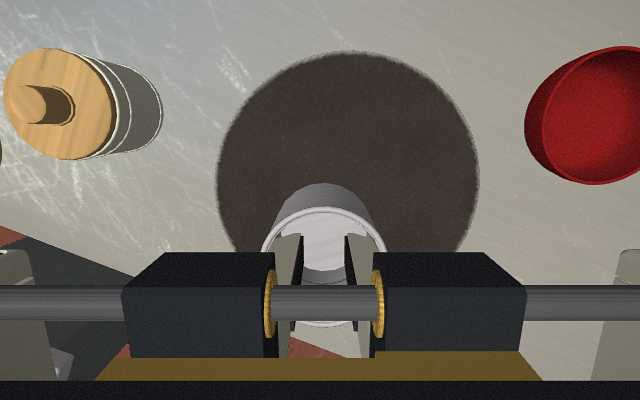

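View pics/t12.png

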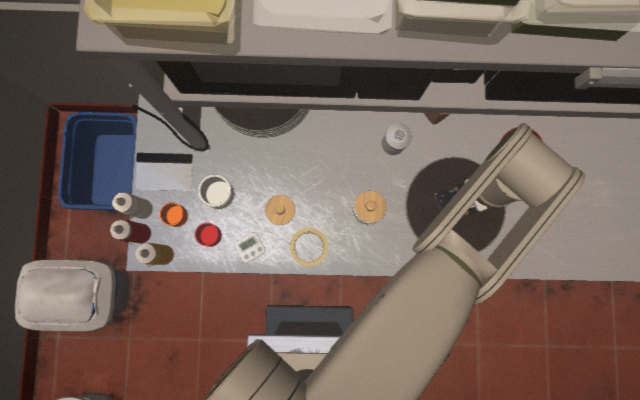

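```bash
python3 -c "
from h import *
d=optics.read_camera('wrist')
def f(p):
    q=proj(d,circ(p[0],p[1],.014,.1375)); return [q[:,0].min()-216,q[:,0].max()-480,q[:,1].min()-50]
s=least_squares(f,[.5,-.39]);print(s.x,s.fun)
to(*s.x,.0207)
"
```

```text
[ 0.50243694 -0.39222503] [-2.04110915  2.03318127  0.33976027]
t 14.75 tcp [ 0.4995 -0.3661  0.1558] delta mm [ -7.9  25.  135.1] F [-0.1  0.  -0.7] op 0.022 yaw 0.418 tilt [ 1.e-04 -1.e-04 -1.e+00] q [-0.72  0.2   1.48  0.    1.46  0.44]
```

>>> send_rows(targets=[[-0.3,[-2,6,10],0],[-0.3,[-3,10,20],0],[-0.3,[-2,8,25],0],[-0.3,[-1,1,25],0],[-0.3,[0,0,20],0],[-0.3,[0,0,15],0],[-0.3,[0,0,8],0],[-0.3,[0,0,4],0],[-0.3,[0,0,0],0],[-0.3,[0,0,0],0]])

```text
t: 15.75
tool_pos: [0.5027, -0.3934, 0.0298]
orientation: [3.072, 0.65, 0.002]
force: [0.2, 0.1, 0.0]
opening: 0.0217
```

```bash
python3 -c "
from h import *
to(.502,-.392,.0207)
"
```

```text
t 15.75 tcp [ 0.5027 -0.3934  0.0298] delta mm [-0.1 -1.6  9.1] F [0.2 0.1 0. ] op 0.0217 yaw 0.417 tilt [ 0.0013 -0.0012 -1.    ] q [-0.74  0.36  1.53 -0.    1.25  0.41]
```

>>> send_rows(targets=[[-0.3,[0,0,3],0],[-0.3,[0,0,3],0],[-0.3,[0,0,2],0],[-0.3,[0,0,1],0],[-0.3,[0,0,0],0],[-0.3,[0,0,0],0]])

```text
t: 16.35
tool_pos: [0.5022, -0.3929, 0.02]
orientation: [3.073, 0.65, 0.0]
force: [-0.4, 1.6, 4.0]
opening: 0.0216
```

```bash
python3 -c "
from h import *
to(.502,-.392,.0207)
"
```

```text
t 16.35 tcp [ 0.5022 -0.3929  0.02  ] delta mm [ 0.2 -0.9 -0.7] F [-0.4  1.6  4. ] op 0.0216 yaw 0.417 tilt [ 2.e-04 -1.e-04 -1.e+00] q [-0.74  0.37  1.54  0.    1.24  0.41]
```

Contact with the plate (+4 N). Letting go.

>>> send_rows(targets=[[-0.5,[0,0,0],0],[-0.8,[0,0,0],0],[-1,[0,0,0],0],[-1,[0,0,0],0],[-1,[0,0,0],0],[-1,[0,0,-3],0],[-1,[0,0,-8],0],[-1,[0,0,-20],0],[-1,[0,0,-30],0],[-1,[0,0,-30],0],[-1,[0,0,-30],0],[-1,[0,0,-10],0]])

```text
t: 17.55
tool_pos: [0.5038, -0.3945, 0.1558]
orientation: [3.068, 0.649, 0.006]
force: [0.1, -0.6, 0.9]
opening: 0.0004
```

```bash
python3 -c "
from h import *
to(.482,.085,.18)
shot('wrist','w13.png')
"
```

```text
t 17.55 tcp [ 0.5038 -0.3945  0.1558] delta mm [ 174.2 -447.1  -26.5] F [ 0.1 -0.6  0.9] op 0.0004 yaw 0.417 tilt [ 0.0051 -0.0047 -1.    ] q [-0.74  0.25  1.42 -0.    1.46  0.41]
```

View pics/w13.png

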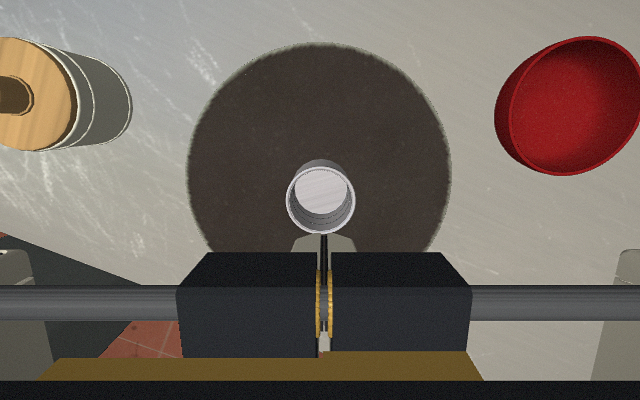

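>>> send_rows(targets=[[-1,[5,-18,-8],0],[-1,[10,-37,-7],0],[-1,[10,-37,0],0],[-1,[10,-37,0],0],[-1,[10,-37,0],0],[-1,[10,-37,0],0],[-1,[10,-37,0],0],[0.2,[10,-37,0],0],[0.2,[10,-37,0],0],[0.2,[10,-37,0],0],[0.2,[10,-37,0],0],[0.2,[10,-30,0],0]])

```text
t: 18.8
tool_pos: [0.4366, 0.0377, 0.1641]
orientation: [-3.073, -0.65, 0.003]
force: [0.8, 0.2, -0.4]
opening: 0.0359
```

>>> send_rows(targets=[[0.2,[5,-20,0],0],[0.2,[3,-10,0],0],[0.2,[0,0,0],0],[0.2,[0,0,0],0],[0.2,[0,0,0],0]])

```text
t: 19.3
tool_pos: [0.4332, 0.0656, 0.1653]
orientation: [3.074, 0.648, -0.001]
force: [1.0, -0.1, 0.4]
opening: 0.0554
```

```bash
python3 -c "
from h import *
to(.482,.085,.1)
d=shot('wrist','w14.png')
for n in ['lid','canister']:
    for r in optics.cut_out('wrist',n)[:3]:
        ys,xs=np.where(r['region']); print(n,round(r['confidence'],2),np.round(r['point']),xs.min(),xs.max(),ys.min(),ys.max())
        if n=='lid': print(fit(d,(xs.min(),xs.max(),ys.min(),ys.max()),.016,.041,[.482,.085]))
"
```

```text
t 19.3 tcp [0.4332 0.0656 0.1653] delta mm [52.5  1.9 65.3] F [ 1.  -0.1  0.4] op 0.0554 yaw 0.416 tilt [-4.e-04 -4.e-04 -1.e+00] q [ 0.03 -0.31  1.95 -0.    1.5   1.19]
lid 0.7 [329. 134.] 285 365 92 173
(array([0.4822, 0.0848]), array([-0.2,  0.2, -0.5,  0.6]))
canister 0.78 [168.  27.] 90 227 0 71
```

View pics/w14.png

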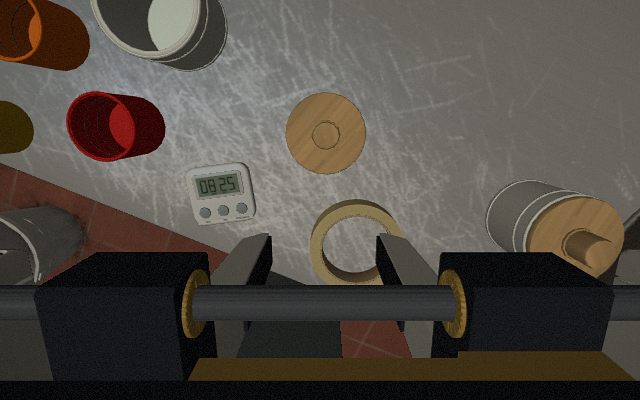

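>>> send_rows(targets=[[0.1,[15,1,5],0],[0.1,[20,1,20],0],[0.1,[13,0,25],0],[0.1,[5,0,25],0],[0.1,[0,0,20],0],[0.1,[0,0,10],0],[0.1,[0,0,0],0],[0.1,[0,0,0],0]])

```text
t: 20.25
tool_pos: [0.4829, 0.086, 0.0615]
orientation: [3.074, 0.649, 0.001]
force: [0.4, 0.3, -0.3]
opening: 0.0514
```

```bash
python3 -c "
from h import *
to(.4822,.0848,.02)
d=shot('wrist','w15.png')
d=shot('scene','s15.png');cv2.imwrite('pics/s15c.png',cv2.resize(d['color'][150:280,220:420,::-1],None,fx=4,fy=4))
"
```

```text
t 20.25 tcp [0.4829 0.086  0.0615] delta mm [-1.2  0.8 41.5] F [ 0.4  0.3 -0.3] op 0.0514 yaw 0.416 tilt [ 8.e-04  1.e-04 -1.e+00] q [ 0.07 -0.06  1.93  0.    1.27  1.23]
```

View pics/w15.png

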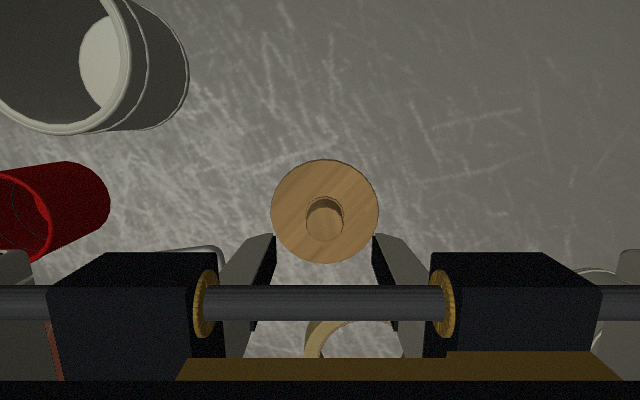

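View pics/s15c.png

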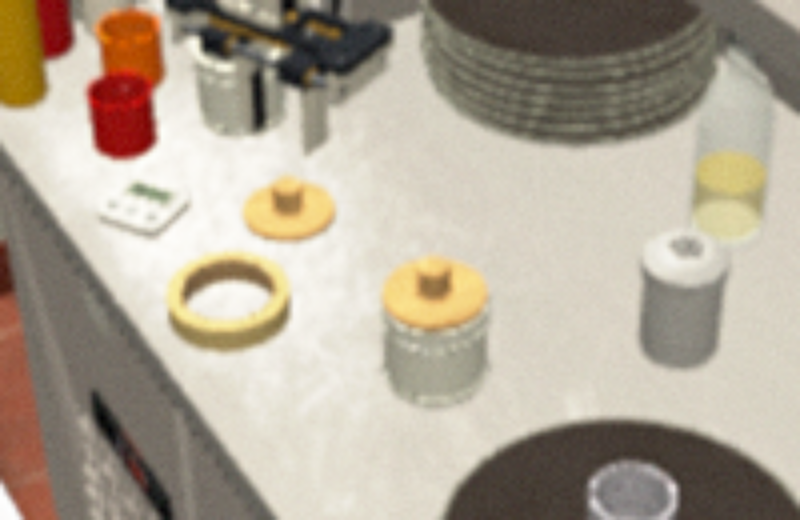

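```bash
python3 -c "
from h import *
d=optics.read_camera('scene');s=robot.read_state();M=R.from_rotvec(s['orientation']).as_matrix();p=s['tool_pos']
for h in (0,10,20,30):
  print(h,[ (proj(d,p+M@(np.array([x,y,-h])/1000))[0]).round(1) for x,y in ((7.5,26),(-7.5,26),(7.5,40),(-7.5,40))])
print((np.array([[303,155],[325,145]])/4+[220,150]))
print(proj(d,[.4822,.0848,.042]),np.array([287,180])/4+[220,150])
"
```

```text
0 [array([298.5, 191.7]), array([295.8, 193.9]), array([301.7, 193.1]), array([299. , 195.3])]
10 [array([298.3, 189.4]), array([295.6, 191.6]), array([301.6, 190.8]), array([298.9, 193. ])]
20 [array([298.2, 187. ]), array([295.5, 189.2]), array([301.5, 188.4]), array([298.8, 190.6])]
30 [array([298.1, 184.6]), array([295.3, 186.8]), array([301.4, 186. ]), array([298.6, 188.2])]
[[295.75 188.75]
 [301.25 186.25]]
[[291.25543918 195.29244915]] [291.75 195.  ]
```

>>> send_rows(targets=[[0.1,[-1,1,12],0],[0.1,[0,0,15],0],[0.1,[0,0,10],0],[0.1,[0,0,5],0],[0.1,[0,0,3],0],[0.1,[0,0,0],0],[0.1,[0,0,0],0]])

```text
t: 21.1
tool_pos: [0.4823, 0.0849, 0.0161]
orientation: [3.074, 0.65, 0.001]
force: [0.5, 0.6, -0.1]
opening: 0.0512
```

```bash
python3 -c "
from h import *
to(.4822,.0848,.005)
"
```

```text
t 21.1 tcp [0.4823 0.0849 0.0161] delta mm [-0.2  0.  11.1] F [ 0.5  0.6 -0.1] op 0.0512 yaw 0.417 tilt [ 7.e-04  1.e-04 -1.e+00] q [ 0.07 -0.    1.97  0.    1.18  1.22]
```

>>> send_rows(targets=[[0.1,[0,0,4],0],[0.1,[0,0,4],0],[0.1,[0,0,2],0],[0.1,[0,0,0],0],[0.1,[0,0,0],0]])

```text
t: 21.6
tool_pos: [0.4819, 0.0849, 0.0056]
orientation: [-3.074, -0.65, 0.0]
force: [0.5, 0.2, -0.0]
opening: 0.0509
```

```bash
python3 -c "
from h import *
to(.4822,.0848,.005)
shot('wrist','w16.png')
"
```

```text
t 21.6 tcp [0.4819 0.0849 0.0056] delta mm [0.3 0.2 0.6] F [ 0.5  0.2 -0. ] op 0.0509 yaw 0.417 tilt [-2.e-04 -0.e+00 -1.e+00] q [ 0.07  0.01  1.97 -0.    1.16  1.22]
```

View pics/w16.png

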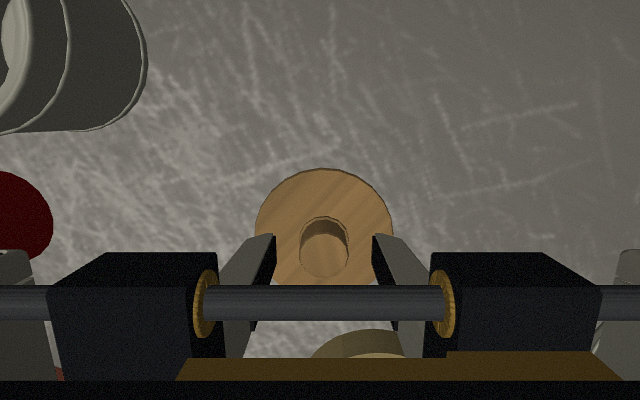

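>>> send_rows(targets=[[-0.2,[0,0,1],0],[-0.5,[0,0,0],0],[-1,[0,0,0],0],[-1,[0,0,0],0],[-1,[0,0,0],0],[-1,[0,0,0],0],[-1,[0,0,0],0]], newtons=25)

```text
t: 22.35
tool_pos: [0.482, 0.0849, 0.0047]
orientation: [-3.074, -0.65, -0.0]
force: [-0.3, 0.2, 0.1]
opening: 0.0253
```

>>> send_rows(targets=[[-1,[0,0,-5],0],[-1,[0,0,-10],0],[-1,[0,0,-15],0],[-1,[0,0,0],0],[-1,[0,0,0],0]])

```text
t: 22.85
tool_pos: [0.4826, 0.0849, 0.0353]
orientation: [3.073, 0.65, 0.003]
force: [-0.2, 0.5, -1.5]
opening: 0.0247
```

```bash
python3 -c "
from h import *
to(.521,.2505,.2)
shot('wrist','w17.png')
d=shot('scene','s17.png');cv2.imwrite('pics/s17c.png',cv2.resize(d['color'][150:280,220:420,::-1],None,fx=4,fy=4))
"
```

```text
t 22.85 tcp [0.4826 0.0849 0.0353] delta mm [ 102.4 -135.8 -164.6] F [-0.2  0.5 -1.5] op 0.0247 yaw 0.417 tilt [ 1.6e-03  1.0e-04 -1.0e+00] q [ 0.07 -0.03  1.95  0.    1.22  1.22]
```

View pics/w17.png

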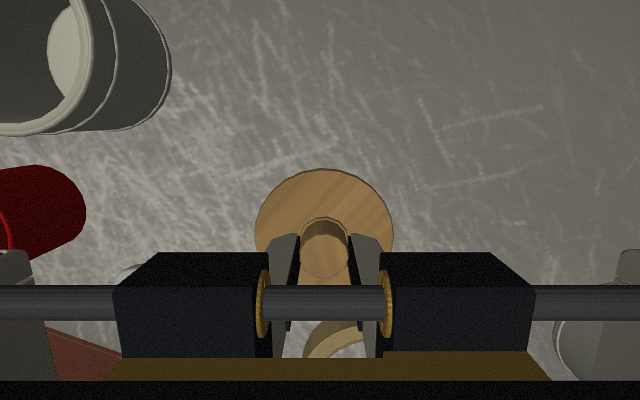

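View pics/s17c.png

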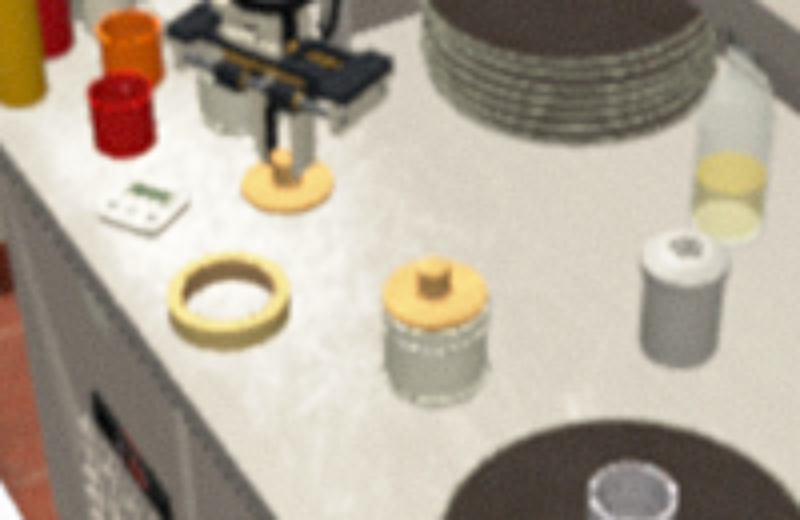

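>>> send_rows(targets=[[-1,[0,0,-15],0],[-1,[0,0,-25],0],[-1,[0,0,-30],0],[-1,[2,-15,-25],0],[-1,[4,-30,-15],0],[-1,[5,-30,0],0],[-1,[5,-30,0],0],[-1,[4,-20,0],0],[-1,[0,-10,0],0],[-1,[0,0,0],0],[-1,[0,0,0],0],[-1,[0,0,0],0]])

```text
t: 24.15
tool_pos: [0.4458, 0.2154, 0.1444]
orientation: [3.074, 0.648, -0.001]
force: [0.5, -0.4, 0.3]
opening: 0.0253
```

```bash
python3 -c "
from h import *
to(.521,.2505,.15)
d=shot('wrist','w18.png')
for r in optics.cut_out('wrist','canister')[:3]:
        ys,xs=np.where(r['region']); b=(xs.min(),xs.max(),ys.min(),ys.max());print(round(r['confidence'],2),b)
"
```

```text
t 24.15 tcp [0.4458 0.2154 0.1444] delta mm [83.  -1.7 -5.6] F [ 0.5 -0.4  0.3] op 0.0253 yaw 0.416 tilt [-2.e-04 -5.e-04 -1.e+00] q [ 0.35 -0.13  1.84 -0.    1.43  1.5 ]
0.76 (np.int64(265), np.int64(377), np.int64(37), np.int64(154))
```

View pics/w18.png

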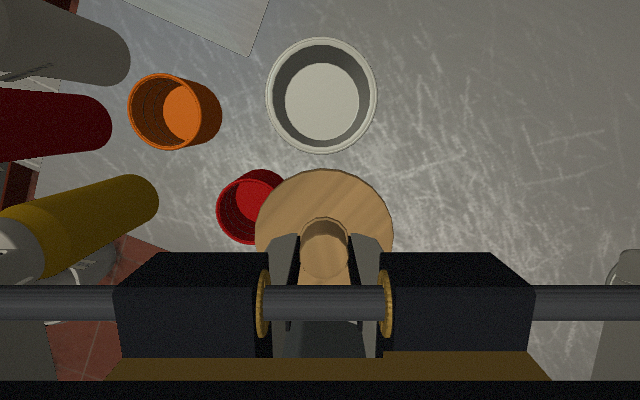

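```bash
python3 -c "
from h import *
d=optics.read_camera('wrist');i=d['color'][:,:,::-1].copy()
c,f=fit(d,(265,377,37,154),.08,.041,[.521,.25]);print('can',c,f)
tp=robot.read_state()['tool_pos'];zl=tp[2]-.0047+.016
def g(p):
    q=proj(d,circ(p[0],p[1],zl,.041)); return [q[:,0].min()-255,q[:,0].max()-393.5,q[:,1].min()-168.5]
s=least_squares(g,tp[:2]);print('lid',s.x,s.fun,'tcp',tp)
for e,z,r in((c,.08,.041),(c,.08,.036),(c,.006,.036),(s.x,zl,.041)):
  cv2.polylines(i,[np.int32(np.round(proj(d,circ(*e,z,r))*16))],True,(0,0,255),1,0,4)
cv2.imwrite('pics/w18f.png',cv2.resize(i[20:250,220:420],None,fx=2.5,fy=2.5))
to(*c,.1)
dd=optics.read_camera('top')
for r in optics.cut_out('top','canister')[:3]:
        ys,xs=np.where(r['region']); b=(xs.min(),xs.max(),ys.min(),ys.max());print(round(r['confidence'],2),b,fit(dd,b,.08,.041,c))
"
```

```text
can [0.5207 0.25  ] [ 0.9 -0.9  0.6 -0.8]
lid [0.44647192 0.21506157] [-1.99272526  1.99554689  0.20121274] tcp [0.4458327  0.21566192 0.14461091]
t 24.3 tcp [0.4458 0.2157 0.1446] delta mm [82.4 -1.2 44.6] F [-0.5 -0.2 -0.7] op 0.0253 yaw 0.416 tilt [-0.e+00 -1.e-04 -1.e+00] q [ 0.35 -0.13  1.84 -0.    1.43  1.5 ]
0.59 (np.int64(220), np.int64(233), np.int64(177), np.int64(201)) (array([0.5229, 0.2176]), array([-9. ,  9. , -3.4,  3.2]))
```

View pics/w18f.png

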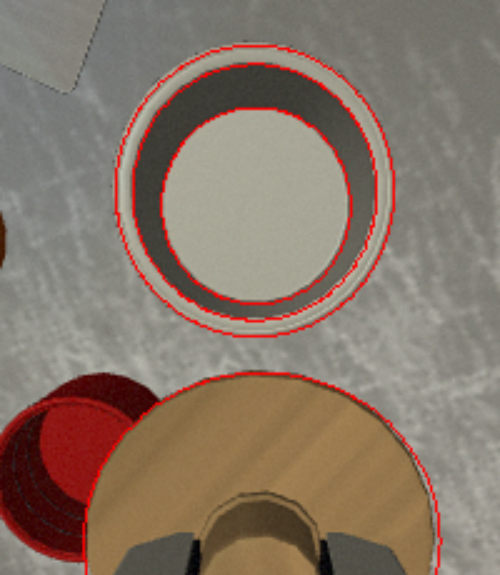

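>>> send_rows(targets=[[-1,[10,0,0],0],[-1,[20,-0.5,0],0],[-1,[25,-0.5,0],0],[-1,[18,0,0],0],[-1,[9,0,10],0],[-1,[0,0,15],0],[-1,[0,0,14],0],[-1,[0,0,5],0],[-1,[0,0,0],0],[-1,[0,0,0],0]])

```text
t: 25.4
tool_pos: [0.52, 0.2505, 0.1008]
orientation: [-3.074, -0.65, -0.0]
force: [-0.1, -0.6, -1.3]
opening: 0.0252
```

```bash
python3 -c "
from h import *
to(.5207,.2501,.0767)
shot('wrist','w19.png')
"
```

```text
t 25.4 tcp [0.52   0.2505 0.1008] delta mm [ 0.5  0.6 24.1] F [-0.1 -0.6 -1.3] op 0.0252 yaw 0.417 tilt [ 1.e-04  1.e-04 -1.e+00] q [0.36 0.13 1.66 0.   1.35 1.51]
```

View pics/w19.png

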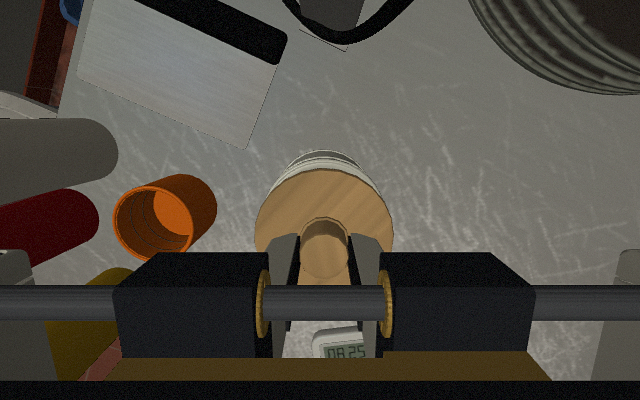

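Lid (cols 255–393, centre 324) sits centred over the canister (visible behind, centre ≈ 325). Lowering.

>>> send_rows(targets=[[-1,[0.5,0.5,6],0],[-1,[0,0,6],0],[-1,[0,0,5],0],[-1,[0,0,3],0],[-1,[0,0,2],0],[-1,[0,0,0],0],[-1,[0,0,0],0]])

```text
t: 26.15
tool_pos: [0.5209, 0.2503, 0.0787]
orientation: [-3.074, -0.65, -0.0]
force: [-0.5, 0.1, -1.3]
opening: 0.0252
```

```bash
python3 -c "
from h import *
to(.5207,.2501,.0767)
"
```

```text
t 26.15 tcp [0.5209 0.2503 0.0787] delta mm [-0.2  0.1  2. ] F [-0.5  0.1 -1.3] op 0.0252 yaw 0.417 tilt [ 1.e-04  1.e-04 -1.e+00] q [0.36 0.15 1.68 0.   1.31 1.51]
```

>>> send_rows(targets=[[-1,[0,0,1],0],[-1,[0,0,1],0],[-1,[0,0,0.5],0],[-1,[0,0,0],0],[-1,[0,0,0],0]])

```text
t: 26.65
tool_pos: [0.521, 0.2504, 0.0767]
orientation: [-3.074, -0.65, -0.001]
force: [-1.0, -0.5, 3.9]
opening: 0.0252
```

```bash
python3 -c "
from h import *
to(.5207,.2501,.0767)
"
```

```text
t 26.65 tcp [0.521  0.2504 0.0767] delta mm [-0.4  0.1 -0. ] F [-1.  -0.5  3.9] op 0.0252 yaw 0.417 tilt [ 6.e-04  2.e-04 -1.e+00] q [0.36 0.15 1.68 0.   1.31 1.51]
```

Seated exactly at the predicted height, with +3.9 N contact. Releasing.

>>> send_rows(targets=[[-0.6,[0,0,0],0],[-0.3,[0,0,0],0],[0,[0,0,0],0],[0,[0,0,0],0],[0,[0,0,0],0],[0,[0,0,-8],0],[0,[0,0,-20],0],[0,[0,0,-30],0],[0,[-15,0,-30],0],[0,[-30,0,-30],0],[0,[-30,0,-10],0],[0,[-15,0,0],0]])

```text
t: 27.85
tool_pos: [0.4385, 0.2138, 0.2076]
orientation: [-3.073, -0.65, -0.007]
force: [0.6, 0.6, -0.7]
opening: 0.0464
```

>>> send_rows(targets=[[0,[-5,0,0],0],[0,[0,0,0],0],[0,[0,0,0],0],[0,[0,0,0],0]])

```text
t: 28.25
tool_pos: [0.4342, 0.2119, 0.2037]
orientation: [3.074, 0.65, -0.001]
force: [-0.0, -0.2, -0.3]
opening: 0.0463
```

```bash
python3 -c "
from h import *
to(.5207,.2501,.0767)
d=shot('wrist','w20.png');shot('top','t20.png');shot('scene','s20.png')
i=cv2.imread('pics/w20.png')
for z,r in((.088,.041),(.114,.013),(0,.041)):
  cv2.polylines(i,[np.int32(np.round(proj(d,circ(.521,.2503,z,r))*16))],True,(0,0,255),1,0,4)
cv2.imwrite('pics/w20f.png',i)
"
```

```text
t 28.25 tcp [0.4342 0.2119 0.2037] delta mm [9.460e+01 1.000e-01 1.269e+02] F [-0.  -0.2 -0.3] op 0.0463 yaw 0.417 tilt [-8.e-04 -3.e-04 -1.e+00] q [ 0.35 -0.19  1.79  0.    1.55  1.5 ]
```

View pics/w20f.png

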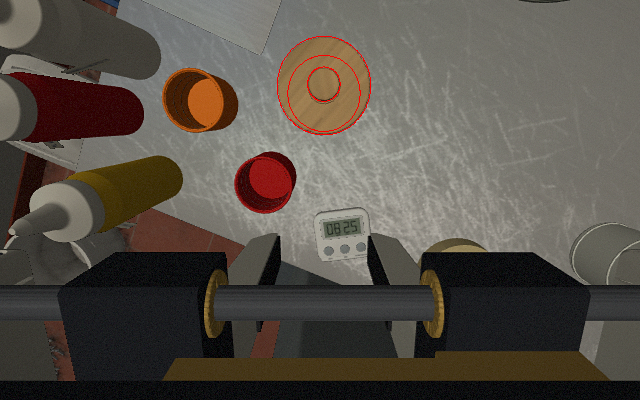

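View pics/t20.png

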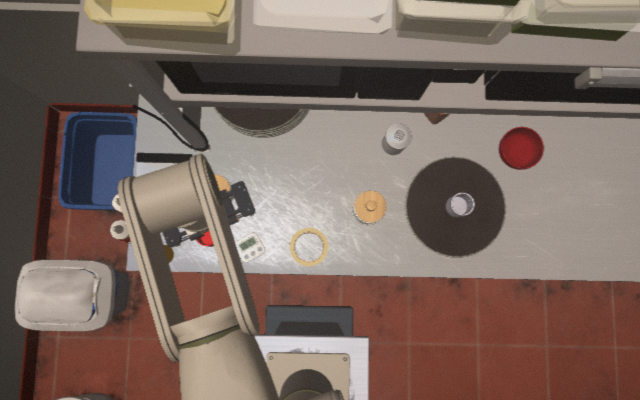

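View pics/s20.png

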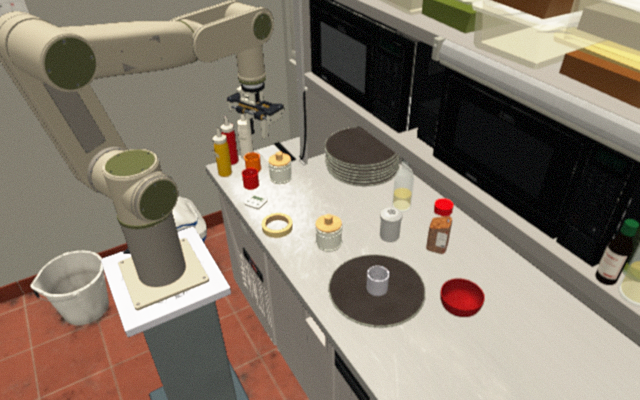

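The lid outline matches the predicted circles, with the flange at about (324,85) and the knob concentric. The cup stands upright on the plate at top-view pixel (460,205). The bystanders have not moved. I'm handing in the job.

```bash
python3 -c "
from h import *
print(ticket.close_job())"
```

```text
the job is handed in; nothing more can be done
None
```

The cup is standing upright on the dark plate and the lid is on the canister. I handed the job in at about 28 s; no verdict is reported.

**What went wrong on the way:** My first inside grip was too shallow. The finger backs jammed in the canister's bore, and the canister came up about 18 mm with the cup. That is within the 30 mm limit. I set it down again, shut the fingers, went in deeper and gripped only the cup. The canister ended about 7 mm from where it started, within the 40 mm limit.

**Where the description disagreed with what I saw:** The visible fingertips sit about 20 mm behind the stated TCP. The wrist and scene pictures both showed this. It also fits the lack of contact when I lowered the TCP below the lid's flange height. I set the grip depths to match.

**Last checks:**
- **Lid:** it made contact at the predicted height (TCP 76.7 mm), and its outline matches a lid centred and level on the canister.
- **Cup:** it looks upright in the pictures. I aimed it at the plate's measured centre and it shows within about 12 mm of it.
- **Other things:** the bystanders look unmoved by eye in the top view before and after. I did not measure them again.
- **Robot:** it is clear of everything, with about zero force on the tool.

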